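# Tap a top-heavy hub to the centre of a small rotary table

### The arm

A 7-joint arm with a two-finger parallel gripper is mounted at the origin on a cart in front of the work surface, level with it; the furniture and walls round the work are solid. World frame = base frame: x ahead of the robot, y to its left, z up, the work surface at z = 0. Lengths are in m, angles in degrees, forces in N, time in s.
With the tool pointing down it reaches from about 0.35 to 0.9 m from the base axis. Payload 8.1 kg.
Tool frame: the origin (TCP) lies at the very end of the fingers, on their centre line; the grasp point (between the pads) lies 19 mm behind it; z points along the fingers, y is the line along which they close (so a half turn about z gives the same grasp; the last joint's range is limited). The gripper opens to 85 mm and grips with 20 to 120 N. Pads are 22 mm wide; open, the fingers measure 114 mm over their backs; the gripper's body (76 mm by 85 mm) begins 54 mm behind the grasp point. The pads swing forward as they close: fully open they stand 13 mm farther back than shut.
Start: joints at [-69.763, 24.895, 1.432, 90.138, -0.665, 64.973, -4.303], TCP at [0.275, 0.561, 0.231] pointing down, gripper open.
Joint ranges: [-149.89, 149.89], [-25.12, 119.58], [-72.63, 75.52], [4.76, 147.25], [-75.54, 255.54], [6.69, 114.76], [-157.13, 157.13]. Speed limits (degrees/s): [127.2, 127.2, 172.46, 172.46, 180, 180, 180].

### API

Orientations are given as a 3x3 rotation matrix whose columns are the frame's x, y, z axes.
In Python, from bench import bot gives the robot as it stands.
- The arm moves only by the tool drive_tool, never from a script. Its argument "targets" is text: rows parted by semicolons, each of 6 numbers parted by spaces: the shift along the tool's x, y, z in mm, then the turn, a rotation vector about the tool's x, y, z in degrees. In form: tx ty tz wx wy wz; .... A call has 1 to 20 rows; each row is the pose to reach, as a shift and turn from the pose commanded when the call began, along the tool's axes at that moment; what a row does not reach only later rows make up. A row lasts 1/8 s, in which the tool goes at most 62.5 mm and 10.7 degrees, less where a joint would pass 70% of its speed; a pose out of reach is approached as far as the arm can. A call with a gripper value outside its range is refused whole. "fingers" is the finger opening in mm, from 0 to 85.4, set as the call begins (left out, the last holds). The fingers move at their own pace and stop on an object; the grip force is fixed at half the most. Time passes only in rows, so rows that repeat a pose let the fingers close. It gives the time, the measured TCP pose, the force, the opening and the grip force at its end, in the units of the state.
- bot.state(): the state, without advancing time (a new reading comes with each control period).
- bot.snapshot(name): name is "scene" or "side" or "wrist"; returns (picture, depth): 420x560x3 uint8, blue, green, red; 420x560 float32, m along the optical axis (not along the pixel's ray), 0 where there is no reading.
- bot.camera_info(name): a dict with "fx", "fy", "cx", "cy" (pixels), "D" ([k1, k2, p1, p2, k3] as OpenCV has them; the pictures are not rectified), "rvec" (rotation vector, rad) and "tvec" (3), from world to camera coordinates, as OpenCV has them. Camera axes: x right, y down, z forward; pixel columns grow to the right and rows downward; lengths in m; the calibration is good to about 2 mm. A picture is of the moment at which its call begins: read the wrist's pose just before it. camera_info takes no time and is no camera call; for the wrist camera it gives the pose at the moment of the call.
- bot.hand_in(): hands the job in; it is judged then, once.
The state is a dict: "clock": time; "joint_positions": joint angles; "qvel": joint speeds; "tau": joint torques, N m; "tcp_pos": TCP position; "eef_rot": TCP orientation; "force": force on the tool from outside, world axes, zero at the start; "wrist_torque": the same for the moment, N m; "grip_width": finger opening in m; "grip_force": force on a finger pad.
Only numpy, scipy, OpenCV 4.12 (cv2) and the standard library are available. Lean on these libraries where they do the work, as an engineer would, in place of code of your own. Each camera call takes 0.05 s, during which the arm holds its last target. There are 200 camera calls.

### The job

Centre the turned steel hub on the small round turntable for a run-out check: nudge it with light taps of the fingertips (best low, on its wide collar) until the collar lies wholly inside the scribed ring with an even margin all round. The hub is top-heavy: keep it standing, never pinch or lift it, and do not tip it over or knock it off the table. Leave the other things on the bench where they are.

Things in the scene. Friction and masses are not known exactly. Their poses are not given: they have to be found in the camera images.
- hub: loose turned steel hub, top-heavy, round about its own z axis, 68 mm high, 0.25 to 0.5 kg, upright and off-centre on the turntable. Heights from its underside: foot 40 mm diameter (0 to 8 mm), wide collar 54 mm diameter (9 to 28 mm), neck 28 mm diameter (31 to 46 mm), head 44 mm diameter (49 to 68 mm). Origin: centre of the underside
- hub_foot (a point): centre of the underside of the hub's foot (the same point as the hub's origin). Friction on the table is about 0.6: pushed slowly on the collar the hub slides and stops where the push stops; pushed on the head it tips over
- table_centre (a point): centre of the turntable's flat round top face, at the height of that face, 50 mm above the bench; z up. The face is 80 mm in diameter and has a thin dark scribed ring of about 64 mm diameter about its centre (5 mm wider all round than the hub's collar).
- turntable: small rotary table, bolted down: it does not turn or move; origin under its centre at bench height. Its grey foot is 112 mm wide with two bolted lugs reaching 75 mm from the centre, 16 mm high, and a small crank wheel at one side, reaching 94 mm from the centre and 41 mm above the bench
- nut_a: bystander: loose steel nut, 28 x 32 x 14 mm, lying beside the turntable's foot; origin under its centre
- big_bolt: bystander: loose big bolt, 112 mm long, 27 mm high, lying on the bench; origin under its centre
- bearing: bystander: loose ball bearing, 52 mm diameter, 15 mm high, lying flat; origin under its centre
- red_cap: bystander: loose ribbed pipe cap, 46 mm diameter, 26 mm high; origin under its centre
- valve_body: bystander: loose brass pipe tee, 42 x 60 x 26 mm; origin under its centre
- tape_measure: bystander: loose tape measure, 35 x 75 x 67 mm, standing; origin under its centre
Things that resemble listed ones, but are neither listed nor needed, are in the scene too. Several things have the shape of the hub; the one meant has the colours described above.

How it is judged:
By the outcome, as a careful person would: the job done as asked, in the order asked, and still so for the second after the job is handed in, with the robot touching nothing.
It also fails if it takes over 48 s, if anything falls off the work surface, if the arm or the gripper's body presses on something with over 40 N, if the wrist force passes 120 N, or if a joint passes its speed limit or range.

## Working session

There is one attempt and no reset: what is moved stays moved. The work goes in short steps, Python scripts to look and compute and a tool call to move; the robot and the scene stay as the last step left them, time stands still between calls to the robot, and variables do not carry over. Pictures are saved under pics/ and viewed, at most 10 in all, crops included, and the job is handed in when it is done.

Besides the shell and the picture viewer there is one more tool, called after "Request:" as name(argument=value, ...) on one line, values as JSON. drive_tool: Moves the arm, as the interface text tells. Its arguments: {"type":"object","properties":{"targets":{"type":"string"},"fingers":{"type":"number"}},"required":["targets"]}

```bash
mkdir -p pics
cat > h.py <<'E'
import numpy as np, cv2
from bench import bot
def pts(name):
    ci=bot.camera_info(name); p,d=bot.snapshot(name)
    K=np.array([[ci['fx'],0,ci['cx']],[0,ci['fy'],ci['cy']],[0,0,1.]]);D=np.array(ci['D'],float)
    R=cv2.Rodrigues(np.array(ci['rvec'],float))[0];t=np.array(ci['tvec'],float).ravel()
    return p,d,K,D,R,t
def rays(px,K,D,R,t):
    n=cv2.undistortPoints(np.array(px,float).reshape(-1,1,2),K,D).reshape(-1,2)
    v=np.c_[n,np.ones(len(n))]@R
    return -R.T@t, v
def onplane(px,z,K,D,R,t):
    o,v=rays(px,K,D,R,t); return o+v*((z-o[2])/v[:,2])[:,None]
def cloud(d,K,D,R,t):
    u,v=np.meshgrid(np.arange(560),np.arange(420)); o,r=rays(np.c_[u.ravel(),v.ravel()],K,D,R,t)
    return (o+r*d.ravel()[:,None]).reshape(420,560,3)
E
python3 - <<'E'
from h import *
for n in("scene","side"):
    p,*c=pts(n); cv2.imwrite(f"pics/{n}0.png",p); np.savez(f"pics/{n}0.npz",p=p,d=c[0],K=c[1],D=c[2],R=c[3],t=c[4])
    print(n,-c[3].T@c[4])
s=bot.state();print(s['clock'],s['tcp_pos'],s['eef_rot'],s['force'])
E
```

```text
scene [-0.08729733 -0.74524097  0.89013726]
side [0.70751415 0.6043784  0.94534666]
0.1 [0.27496653 0.56077026 0.23064069] [[-8.97890687e-01  4.40218227e-01 -4.76327078e-04]
 [ 4.40218463e-01  8.97889777e-01 -1.28584352e-03]
 [-1.38362540e-04 -1.36423489e-03 -9.99999060e-01]] [ 0.20671078 -0.31539204  0.1893481 ]
```

View pics/scene0.png

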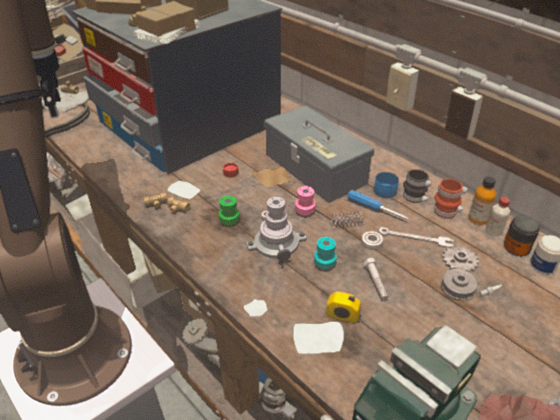

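View pics/side0.png

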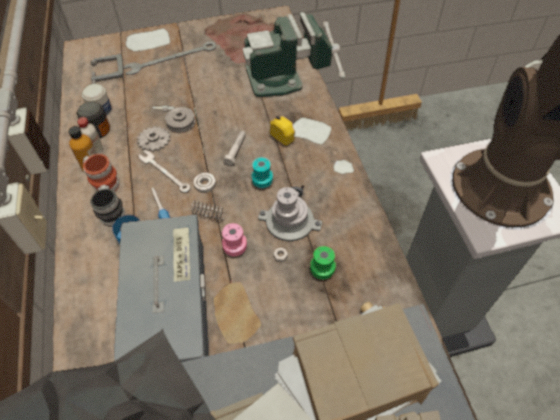

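The hub is steel grey on the turntable: scene about (276,215), side about (287,205). The pink, teal and green lookalikes stand around it. Next I'll measure it from the depth clouds.

Run:
```python
from h import *
ims=[]
for n,(u,v) in(("scene",(276,228)),("side",(287,210))):
    f=np.load(f"pics/{n}0.npz"); P=cloud(f['d'],f['K'],f['D'],f['R'],f['t'])
    ims.append(cv2.resize(f['p'][v-50:v+50,u-50:u+50],(400,400),interpolation=3))
    Q=P[v-55:v+55,u-55:u+55].reshape(-1,3); Q=Q[Q[:,2]>0.003]
    c=onplane([(u,v)],.05,f['K'],f['D'],f['R'],f['t'])[0]; print(n,c)
    Q=Q[np.hypot(*(Q-c)[:,:2].T)<.1]
    print(np.histogram(Q[:,2],np.arange(0,.13,.004))[0])
    for a,b in((.047,.053),(.074,.081),(.115,.122)):
        q=Q[(Q[:,2]>a)&(Q[:,2]<b)].astype(np.float32)
        if len(q)>5: print(a,len(q),q.min(0),q.max(0),cv2.minEnclosingCircle(np.ascontiguousarray(q[:,:2])))
cv2.imwrite("pics/c0.png",np.hstack(ims))
```

```text
scene [ 0.53931104 -0.03328046  0.05      ]
[ 59  71 213 205  97  74  87  85  31  64  45  54 290  75   4  26  20  31
  31  81  75  15  10   3   2  23  22  24  29 136  29   0]
0.047 354 [ 0.4984666  -0.07306941  0.0470764 ] [0.58025765 0.00667288 0.05286226] ((0.5395244359970093, -0.03416307643055916), 0.041187893599271774)
0.074 135 [ 0.5222025  -0.04882612  0.07412928] [0.57298785 0.00100874 0.08097704] ((0.5483016967773438, -0.022166894748806953), 0.026905465871095657)
0.115 176 [ 0.5272453  -0.04379297  0.11531159] [0.57095695 0.0006724  0.12191035] ((0.5473378896713257, -0.019606737419962883), 0.024316437542438507)
side [ 0.54635941 -0.02765114  0.05      ]
[101 113 282 352 132  65  64  63  24  40  44  52 201  65   2  19  22  27
  32 123  65  11   4   0   2  20  22  22  38 210  39   0]
0.047 257 [ 0.49992874 -0.05736142  0.04701026] [0.5797081  0.01160281 0.05297949] ((0.5393639206886292, -0.028433693572878838), 0.0405784472823143)
0.074 158 [ 0.522304   -0.03703057  0.07433642] [0.57527804 0.00855667 0.08099741] ((0.548773467540741, -0.017606746405363083), 0.026897810399532318)
0.115 262 [ 0.5266188  -0.04000822  0.11504068] [0.57014585 0.00403207 0.12194258] ((0.5480642914772034, -0.018544204533100128), 0.022722763940691948)
```

View pics/c0.png

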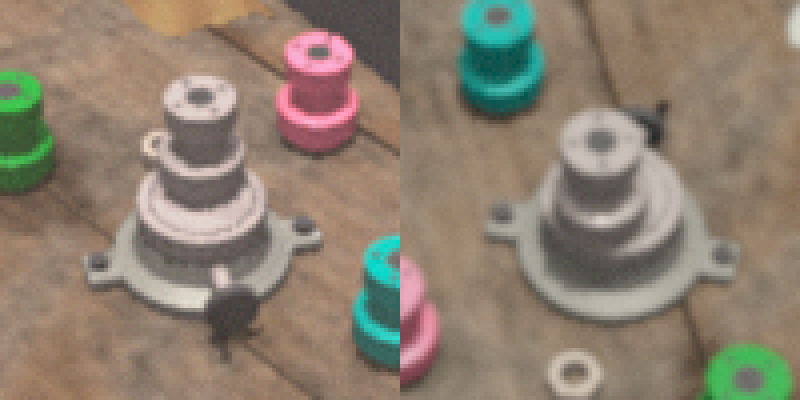

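Run:
```python
from h import *
A=np.array([.275,.561]);B=np.array([.58,.03])
for n in("scene","side"):
    f=np.load(f"pics/{n}0.npz"); P=cloud(f['d'],f['K'],f['D'],f['R'],f['t'])[(f['d']>0)]
    for s in np.linspace(0,1,9):
        c=A+s*(B-A); r=np.hypot(*(P[:,:2]-c).T)
        for w in(.08,.13): 
            q=P[(r<w)]; print(n,round(s,2),w,np.round(c,2),len(q),q[:,2].max() if len(q) else None)
```

```text
scene 0.0 0.08 [0.28 0.56] 3741 0.5539653694995816
scene 0.0 0.13 [0.28 0.56] 5730 0.5539653694995816
scene 0.12 0.08 [0.31 0.49] 4825 0.5539653694995816
scene 0.12 0.13 [0.31 0.49] 7331 0.5539653694995816
scene 0.25 0.08 [0.35 0.43] 3596 0.007628252105266187
scene 0.25 0.13 [0.35 0.43] 9005 0.5533939618463465
scene 0.38 0.08 [0.39 0.36] 3356 0.030323605136574172
scene 0.38 0.13 [0.39 0.36] 10280 0.40112644294111705
scene 0.5 0.08 [0.43 0.3 ] 2815 0.030323605136574172
scene 0.5 0.13 [0.43 0.3 ] 9003 0.39977816946549644
scene 0.62 0.08 [0.47 0.23] 2289 0.029366430766149643
scene 0.62 0.13 [0.47 0.23] 6353 0.07343555034031057
scene 0.75 0.08 [0.5  0.16] 1856 0.07343555034031057
scene 0.75 0.13 [0.5  0.16] 5849 0.07343555034031057
scene 0.88 0.08 [0.54 0.1 ] 1713 0.07343555034031057
scene 0.88 0.13 [0.54 0.1 ] 4275 0.12191034758749542
scene 1.0 0.08 [0.58 0.03] 1429 0.12388890439808253
scene 1.0 0.13 [0.58 0.03] 5468 0.12388890439808253
side 0.0 0.08 [0.28 0.56] 0 None
side 0.0 0.13 [0.28 0.56] 95 0.0036969841688880845
side 0.12 0.08 [0.31 0.49] 134 0.0036969841688880845
side 0.12 0.13 [0.31 0.49] 215 0.0036969841688880845
side 0.25 0.08 [0.35 0.43] 227 0.0036969841688880845
side 0.25 0.13 [0.35 0.43] 303 0.004894997673096646
side 0.38 0.08 [0.39 0.36] 94 0.004894997673096646
side 0.38 0.13 [0.39 0.36] 1043 0.4008791836406098
side 0.5 0.08 [0.43 0.3 ] 222 0.03179260610883328
side 0.5 0.13 [0.43 0.3 ] 2682 0.4000640821569428
side 0.62 0.08 [0.47 0.23] 2201 0.03179260610883328
side 0.62 0.13 [0.47 0.23] 5945 0.0732746641218599
side 0.75 0.08 [0.5  0.16] 4074 0.0732746641218599
side 0.75 0.13 [0.5  0.16] 8530 0.0732746641218599
side 0.88 0.08 [0.54 0.1 ] 3637 0.0732746641218599
side 0.88 0.13 [0.54 0.1 ] 10352 0.12351784109891117
side 1.0 0.08 [0.58 0.03] 4127 0.12351784109891117
side 1.0 0.13 [0.58 0.03] 8862 0.12351784109891117
```

Request:
drive_tool(targets="-26 -45 0 0 0 0; -53 -89 0 0 0 8; -80 -134 0 0 0 16; -106 -179 0 0 0 24; -133 -223 0 0 0 32; -159 -268 0 0 0 40; -203 -289 0 0 0 48; -246 -310 0 0 0 56; -290 -331 0 0 0 64; -333 -352 0 0 0 72; -377 -373 0 0 0 80; -420 -363 0 0 0 88; -464 -353 0 0 0 96; -507 -343 0 0 0 96; -507 -343 0 0 0 96; -507 -343 0 0 0 96; -507 -343 0 0 0 96", fingers=0)

```text
clock: 2.22
tcp_pos: [0.5784, 0.0304, 0.2313]
eef_rot: [[0.531, 0.847, -0.001], [0.847, -0.531, 0.001], [0.0, -0.001, -1.0]]
force: [-0.6, 0.7, -1.3]
grip_width: -0.0004
grip_force: 0.0
```

Run:
```python
from h import *
p,d,K,D,R,t=pts("wrist"); cv2.imwrite("pics/w1.png",p); np.savez("pics/w1.npz",p=p,d=d,K=K,D=D,R=R,t=t)
print(-R.T@t)
P=cloud(d,K,D,R,t)
for nm,a,b,c in(("face",.0485,.0515,(.5395,-.033)),("collar",.0755,.080,(.548,-.0195)),("head",.1165,.120,(.548,-.0195))):
    m=(P[...,2]>a)&(P[...,2]<b)&(np.hypot(P[...,0]-c[0],P[...,1]-c[1])<.05)
    q=P[m][:,:2].astype(np.float32)
    if len(q)>5: print(nm,len(q),np.percentile(q,[.5,99.5],axis=0).round(4).tolist(),cv2.minEnclosingCircle(np.ascontiguousarray(q)))
```

```text
[0.61767815 0.09361399 0.37469704]
face 697 [[0.5013, -0.0629], [0.5791, 0.0097]] ((0.5400971174240112, -0.02909659966826439), 0.03982426971197128)
collar 437 [[0.5236, -0.0385], [0.5756, 0.008]] ((0.5494276881217957, -0.0183433685451746), 0.026987342163920403)
head 376 [[0.5348, -0.025], [0.5708, 0.0031]] ((0.5519607663154602, -0.01425961870700121), 0.020954113453626633)
```

View pics/w1.png

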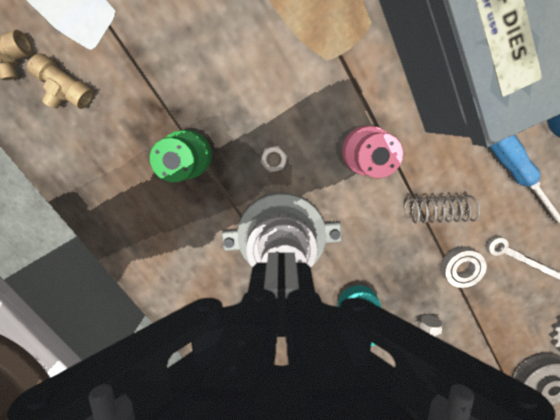

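The hub is at image (282,235), with table face visible behind it; it sits about 14 mm off-centre, towards (+x,+y). I'll line the closed fingers up behind the collar and descend.

Request:
drive_tool(targets="-4 4 20 0 0 4; -7 7 60 0 0 7; -7 7 100 0 0 7; -7 7 135 0 0 7; -7 7 158 0 0 7; -7 7 170 0 0 7; -7 7 170 0 0 7; -7 7 170 0 0 7")

```text
clock: 3.28
tcp_pos: [0.5822, 0.0205, 0.0624]
eef_rot: [[0.631, 0.776, 0.002], [0.776, -0.631, 0.0], [0.001, 0.001, -1.0]]
force: [-0.9, 0.3, 0.3]
grip_width: -0.0002
grip_force: 0.0
```

Request:
drive_tool(targets="-3 0 0 0 0 0; -6 0 0 0 0 0; -8 0 0 0 0 0; -9 0 0 0 0 0; -10 0 0 0 0 0; -11 0 0 0 0 0; -12 0 0 0 0 0; -13 0 0 0 0 0; -14 0 0 0 0 0; -15 0 0 0 0 0; -16 0 0 0 0 0; -17 0 0 0 0 0; -18 0 0 0 0 0; -18 0 0 0 0 0; -18 0 0 0 0 0")

```text
clock: 5.15
tcp_pos: [0.5701, 0.0063, 0.0613]
eef_rot: [[0.631, 0.776, -0.0], [0.776, -0.631, -0.0], [-0.0, -0.0, -1.0]]
force: [1.1, 1.2, 0.3]
grip_width: 0.0002
grip_force: 0.8
```

```bash
cat > m.py <<'E'
from h import *
import sys
tag=sys.argv[1]; ims=[]
for n in("scene","side"):
    p,d,K,D,R,t=pts(n); P=cloud(d,K,D,R,t)
    u,v=(276,228) if n=="scene" else (287,210)
    ims.append(cv2.resize(p[v-50:v+50,u-50:u+50],(400,400),interpolation=3))
    np.savez(f"pics/{n}{tag}.npz",p=p,d=d,K=K,D=D,R=R,t=t)
    for nm,a,b,c in(("collar",.0755,.080,(.545,-.025)),("head",.1155,.1205,(.545,-.025))):
        m=(P[...,2]>a)&(P[...,2]<b)&(np.hypot(P[...,0]-c[0],P[...,1]-c[1])<.037)
        q=P[m][:,:2].astype(np.float32)
        if len(q)>5: print(n,nm,len(q),cv2.minEnclosingCircle(np.ascontiguousarray(q)))
cv2.imwrite(f"pics/c{tag}.png",np.hstack(ims))
E
python3 m.py 1
```

```text
scene collar 91 ((0.546562910079956, -0.026049906387925148), 0.027802323922514915)
scene head 175 ((0.5515144467353821, -0.01954428106546402), 0.030142193660140038)
```

Request:
drive_tool(targets="-1 0 0 0 0 0; -2 0 0 0 0 0; -3 0 0 0 0 0; -4 0 0 0 0 0; -5 0 0 0 0 0; -6 0 0 0 0 0; -6 0 0 0 0 0; -6 0 0 0 0 0; 0 0 0 0 0 0; 15 0 0 0 0 0; 30 0 -40 0 0 0; 50 0 -90 0 0 0; 90 0 -130 0 0 0; 130 0 -150 0 0 0; 130 0 -150 0 0 0; 130 0 -150 0 0 0")

```text
clock: 7.25
tcp_pos: [0.6519, 0.1073, 0.2106]
eef_rot: [[0.631, 0.776, -0.001], [0.776, -0.631, -0.001], [-0.001, -0.0, -1.0]]
force: [0.0, -0.8, -0.1]
grip_width: 0.0002
grip_force: 0.0
```

```bash
python3 m.py 2
python3 - <<'E'
from h import *
p,d,K,D,R,t=pts("wrist"); cv2.imwrite("pics/w2.png",p); np.savez("pics/w2.npz",p=p,d=d,K=K,D=D,R=R,t=t)
E
```

```text
scene collar 89 ((0.5428388714790344, -0.031090490520000458), 0.02745628170669079)
scene head 159 ((0.5433688759803772, -0.03098437190055847), 0.022687258198857307)
side collar 94 ((0.5424832701683044, -0.026132158935070038), 0.02713586390018463)
side head 231 ((0.5433617234230042, -0.02712414227426052), 0.022707780823111534)
```

View pics/c2.png

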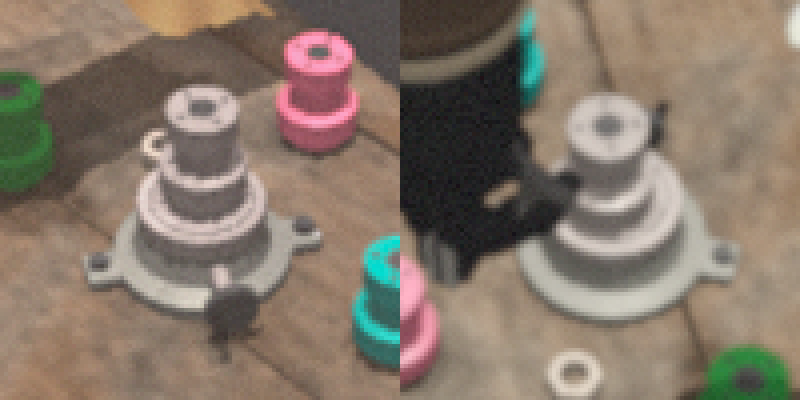

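View pics/w2.png

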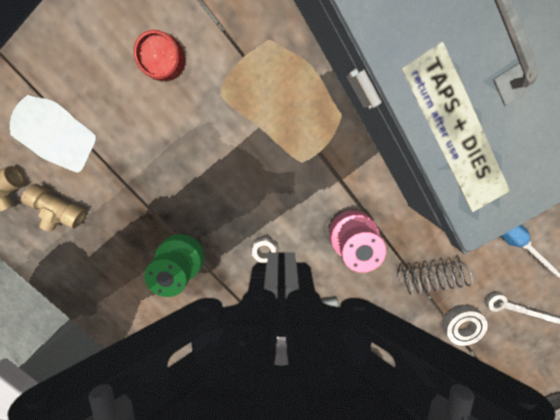

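The scene crop shows the hub upright and still a few mm towards (+x,+y); in the wrist view the fingers hide it. I'll move past the hub so the wrist camera sees it from above.

Request:
drive_tool(targets="-20 0 -20 0 0 0; -65 0 -20 0 0 0; -115 0 -20 0 0 0; -165 0 -20 0 0 0; -210 0 -20 0 0 0; -228 0 -20 0 0 0; -228 0 -20 0 0 0; -228 0 -20 0 0 0")

```text
clock: 8.4
tcp_pos: [0.5093, -0.0683, 0.2312]
eef_rot: [[0.63, 0.777, 0.0], [0.777, -0.63, 0.0], [0.0, 0.0, -1.0]]
force: [0.5, 0.1, -0.2]
grip_width: 0.0
grip_force: 0.0
```

Run:
```python
from h import *
p,d,K,D,R,t=pts("wrist"); np.savez("pics/w3.npz",p=p,d=d,K=K,D=D,R=R,t=t)
uv,_=cv2.projectPoints(np.array([[.5397,-.032,.06]]),cv2.Rodrigues(R)[0],t,K,D); u,v=map(int,uv.ravel()); print(u,v,-R.T@t)
x0,y0=max(0,u-80),max(0,v-80); print(x0,y0)
cv2.imwrite("pics/w3.png",cv2.resize(p[y0:y0+160,x0:x0+160],None,fx=3.6,fy=3.6,interpolation=3))
P=cloud(d,K,D,R,t)
for nm,a,b,c in(("face",.0485,.0515,(.5395,-.033)),("collar",.0755,.080,(.542,-.030)),("head",.1165,.120,(.542,-.03))):
    m=(P[...,2]>a)&(P[...,2]<b)&(np.hypot(P[...,0]-c[0],P[...,1]-c[1])<.05)
    q=P[m][:,:2].astype(np.float32)
    if len(q)>5: print(nm,len(q),np.percentile(q,[.5,99.5],axis=0).round(4).tolist(),cv2.minEnclosingCircle(np.ascontiguousarray(q)))
```

```text
282 143 [ 0.55571805 -0.01029124  0.37461232]
202 63
face 1712 [[0.5012, -0.0682], [0.5789, 0.0086]] ((0.5399876832962036, -0.029794445261359215), 0.04008735343813896)
collar 304 [[0.5172, -0.0493], [0.5694, -0.0015]] ((0.5429150462150574, -0.02772086299955845), 0.026906272396445274)
head 2236 [[0.5223, -0.0486], [0.564, -0.0068]] ((0.5429679155349731, -0.027721598744392395), 0.022092217579483986)
```

View pics/w3.png

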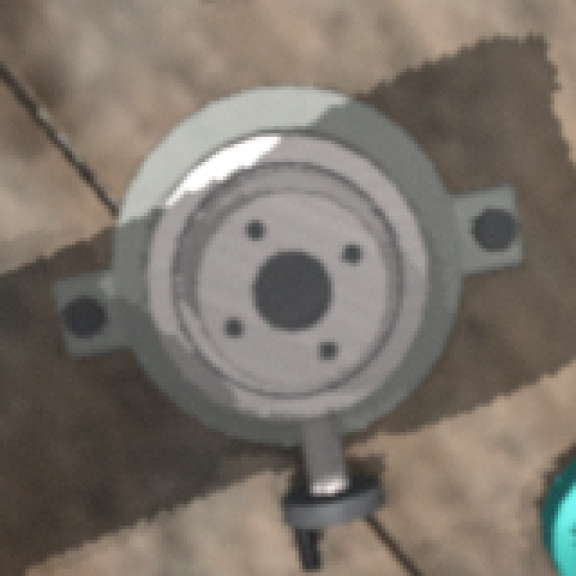

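Seen from above, the hub stands upright, with its head bore at (292,290) in the crop. The green-grey face round it has its centre slightly lower left, about 3.6 mm away. I'll make a second tap along (-0.81,-0.59).

Request:
drive_tool(targets="30 4 0 0 0 5; 70 9 0 0 0 10; 100 13 0 0 0 15; 100 13 0 0 0 15; 100 13 50 0 0 15; 100 13 100 0 0 15; 100 13 140 0 0 15; 100 13 160 0 0 15; 100 13 170 0 0 15; 100 13 170 0 0 15; 100 13 170 0 0 15; 100 13 170 0 0 15")

```text
clock: 9.95
tcp_pos: [0.5821, -0.0002, 0.0622]
eef_rot: [[0.81, 0.586, 0.002], [0.586, -0.81, 0.0], [0.001, 0.001, -1.0]]
force: [-0.3, 0.4, -0.3]
grip_width: 0.0002
grip_force: 0.0
```

Request:
drive_tool(targets="-3 0 0 0 0 0; -6 0 0 0 0 0; -8 0 0 0 0 0; -9 0 0 0 0 0; -10 0 0 0 0 0; -11 0 0 0 0 0; -12 0 0 0 0 0; -13 0 0 0 0 0; -13.5 0 0 0 0 0; -13.5 0 0 0 0 0; -13.5 0 0 0 0 0")

```text
clock: 11.32
tcp_pos: [0.5707, -0.0082, 0.0613]
eef_rot: [[0.81, 0.586, 0.0], [0.586, -0.81, 0.0], [0.0, 0.0, -1.0]]
force: [1.5, 0.6, -0.0]
grip_width: -0.0001
grip_force: 1.1
```

Request:
drive_tool(targets="5 0 0 0 0 0; 15 0 0 0 0 0; 15 0 -50 0 0 0; 15 0 -100 0 0 0; 15 0 -150 0 0 0; 0 0 -170 0 0 0; -45 0 -170 0 0 0; -88 0 -170 0 0 0; -88 0 -170 0 0 0; -88 0 -170 0 0 0")

```text
clock: 12.58
tcp_pos: [0.5, -0.0591, 0.2316]
eef_rot: [[0.81, 0.587, 0.001], [0.587, -0.81, 0.0], [0.001, 0.0, -1.0]]
force: [0.6, -0.3, -0.6]
grip_width: 0.0
grip_force: 0.0
```

```bash
cat > w.py <<'E'
from h import *
import sys
p,d,K,D,R,t=pts("wrist")
uv,_=cv2.projectPoints(np.array([[.540,-.03,.06]]),cv2.Rodrigues(R)[0],t,K,D); u,v=map(int,uv.ravel())
x0,y0=max(0,u-80),max(0,v-80)
cv2.imwrite(f"pics/{sys.argv[1]}.png",cv2.resize(p[y0:y0+160,x0:x0+160],None,fx=3.6,fy=3.6,interpolation=3))
P=cloud(d,K,D,R,t)
for nm,a,b in(("face",.0485,.0515),("collar",.0755,.080),("head",.1165,.120)):
    m=(P[...,2]>a)&(P[...,2]<b)&(np.hypot(P[...,0]-.54,P[...,1]+.03)<.05)
    q=P[m][:,:2].astype(np.float32)
    if len(q)>5: print(nm,len(q),(np.percentile(q,[.5,99.5],axis=0).mean(0)).round(4),cv2.minEnclosingCircle(np.ascontiguousarray(q)))
E
python3 w.py w4
```

```text
face 1686 [ 0.5401 -0.0299] ((0.5403720140457153, -0.029923254624009132), 0.04026475176215172)
collar 348 [ 0.5417 -0.0295] ((0.5396560430526733, -0.030055318027734756), 0.027010494843125343)
head 2178 [ 0.5399 -0.0301] ((0.5396917462348938, -0.030181221663951874), 0.022034695371985435)
```

View pics/w4.png

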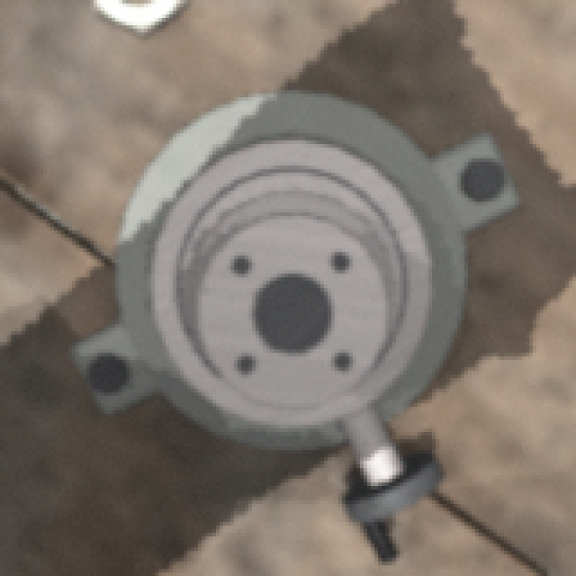

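The hub is upright and its measured centre is within 0.7 mm of the table's. The collar sits evenly in the face, with the head bore at crop (292,313), so I'm handing in.

```bash
python3 -c "
from bench import bot
print(bot.hand_in())"
```

```text
the job is handed in; nothing more can be done
None
```

I centred the hub with two light pushes on the collar and handed the job in at about 12.6 s: it is upright and within about 0.7 mm of the turntable's centre by depth measurement (I couldn't make out the scribed ring itself), and the arm touched nothing else.

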